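Hang the lidded pail on the weighing hook

ROBOT

A 6-joint arm with a two-finger parallel gripper is mounted at the origin on the work surface. World frame = base frame: x ahead of the robot, y to its left, z up, the work surface at z = 0. Lengths are in m, angles in degrees, forces in N, time in s.
With the tool pointing down it reaches from about 0.4 to 0.825 m from the base axis. Payload 7 kg.
Tool frame: the origin (TCP) lies on the centre line of the jaws, within the pads' length; the fingertips stand 22 mm ahead of it and the grasp point (between the pads) lies 3 mm ahead of it; z points along the fingers, y is the line along which they close (so a half turn about z gives the same grasp; the last joint's range is limited). The gripper opens to 88 mm and grips with 3 to 60 N. Pads are 19 mm wide; open, the fingers measure 130 mm over their backs; the gripper's body (78 mm by 193 mm) begins 47 mm behind the grasp point.
Start: joints at [-52.133, 20.546, 0.682, 0, -70.136, -16.507], TCP at [0.246, -0.629, 0.249] pointing down, gripper open.
Joint ranges: [-176.03, 176.03], [-82.01, 121.73], [-58.28, 71.71], [-173.87, 95.51], [-174.79, -0.11], [-173.66, 173.66]. Speed limits (degrees/s): [136.94, 136.94, 172.46, 180, 180, 180].

INTERFACE

Orientations are given as [roll, pitch, yaw] about the fixed x, y, z axes, in that order (R = Rz(yaw) Ry(pitch) Rx(roll)).
In Python, from plant import get_state, cams, r gives the robot as it stands.
- The arm moves only by the tool apply_moves, never from a script. Its argument "targets" is a list of rows, each an object with "dp": the shift along the world's x, y, z in m, a list of three; "yaw": the turn about the world's z in degrees. In form: [{"dp": [x, y, z], "yaw": yaw}, ...]. A call has 1 to 20 rows; each row is the pose to reach, as a shift and turn from the pose commanded when the call began; what a row does not reach only later rows make up. A row lasts 1/12 s, in which the tool goes at most 41.7 mm and 7.16 degrees, less where a joint would pass 70% of its speed; a pose out of reach is approached as far as the arm can. A call with a gripper value outside its range is refused whole. "grip" is the gripper command: -1 is fully open, 1 is shut, values between are in proportion, set as the call begins (left out, the last holds). The fingers move at their own pace and stop on an object; "squeeze" is the grip in N (left out, the last holds). Time passes only in rows, so rows that repeat a pose let the fingers close. It gives the time, the measured TCP pose, the force, the opening and the grip force at its end, in the units of the state.
- get_state(): the state, without advancing time (a new reading comes with each control period).
- cams.capture(name): name is "scene" or "top"; returns a dict with "image" (400x640x3 uint8, red, green, blue), "range_z" (400x640 float32, m along the optical axis (not along the pixel's ray), 0 where there is no reading), "fx", "fy", "cx", "cy" (pixels), "k1" (the pictures are not rectified: a ray, as slopes to the right and down, at radius r is drawn at 1 + k1 r^2 times it, then the intrinsics apply), "R" (3x3) and "t" (3): a world point X has camera coordinates R X + t. Camera axes: x right, y down, z forward; pixel columns grow to the right and rows downward; lengths in m; the calibration is good to about 2 mm. A picture is of the moment at which its call begins.
- r.close_job(): hands the job in; it is judged then, once.
The state is a dict: "time_s": time; "joints": joint angles; "qd": joint speeds; "joint_torque": joint torques, N m; "tcp_pos": TCP position; "eef_rot": TCP orientation; "contact_force": force on the tool from outside, world axes, zero at the start; "moment": the same for the moment, N m; "gripper_width": finger opening in m; "gripper_force": force on a finger pad.
Only numpy, scipy, OpenCV 4.12 (cv2) and the standard library are available. Lean on these libraries where they do the work, as an engineer would, in place of code of your own. Each camera call takes 0.05 s, during which the arm holds its last target. There are 200 camera calls.

TASK

Weigh the lidded metal pail: with the pail left standing where it is, lift its folded wire handle upright, then hang the pail by that handle on both prongs of the weighing stand's hook. Ease the weight on gently, neither dropping it on the hook nor pressing the hook down, and leave the pail hanging free, level and still. Leave the other things on the bench where they are.

Things in the scene. Friction and masses are not known exactly. Their poses are not given: they have to be found in the camera images.
- pail: Lidded round metal pail, 124 mm across at its lid and 90 mm tall, 0.3 to 0.65 kg with its handle, closed. Origin: centre of its underside, on the bench; z up. Its wire handle (bail) turns on two ears at y = +68 and -68 mm, 84 mm above the underside, and lies folded out over its -x side, which faces roughly towards the robot.
- bail (a joint): Turn of the pail's wire handle in its ears (rad): 0 folded (it lies on its stop, pointing to the pail's -x and 0.35 rad above level), 1.22 straight up, 1.47 leaning on the far stop. It turns with slight rubbing, falls to the folded stop if let go short of upright, and stays up when let go within about 0.1 rad of upright or past it.
- bail_bar (a point): Middle of the handle's straight top bar, a round wire 9 mm thick, straight for 108 mm along the pail's y; 110 mm from the turning axis. Folded, it lies 41 mm out from the lid's edge, 122 mm above the bench, with free space below it; upright, it is 194 mm above the pail's underside and 104 mm above the lid.
- bail_hinge (a point): Point midway between the two ears on the handle's turning axis, 84 mm above the pail's underside.
- stand: Weighing stand fixed to the bench: 150 x 100 x 12 mm base plate, 25 mm square post 342 mm tall, middle at x = 165 mm; on the post a grey scale head (front face x = 130 mm) with a hook of two parallel prongs of 8 mm rod at y = +38 and -38 mm, pointing to -x, roughly towards the robot. Origin: on the bench straight below the middle of the hook's seat; z up.
- seat_foot (a point): Same point as the stand's origin, below the seat. The seat is the prongs' flat part, x = -12 to +12 mm. Its surface is 222 to 272 mm above the bench: the head's clamped height is unknown and not measured, so find it by sight or feel. The hook is sprung and delicate: it sinks 0.4 mm per newton, 6 mm at most, and must never feel more than 11 N.
- tip_foot (a point): Point on the bench below the prongs' upturned tips, 30 mm in front (-x) of the seat's middle. The tips end 18 mm above the seat surface; behind the seat the prongs slope up 19 mm to a cross rod at x = 70 mm. The handle's bar comes in from the front over the tips, the pail's lid passing below the prongs.
- bowl: Small white bowl, 76 mm across, 35 mm tall, a bystander; origin at its underside.
- offcut: Wood offcut 85 x 45 x 20 mm, a bystander; origin at its underside.
- jar: Glass jar 54 mm across, 70 mm tall, a bystander; origin at its underside.
- bottle: White plastic bottle 66 mm across, 160 mm tall, a bystander; origin at its underside.
- tub: Open black tub 140 x 100 x 55 mm, a bystander; origin at its underside.
- brush: Hand brush lying on the bench, a bystander.
- scoop: Long spoon lying on the bench, a bystander.
Not all that is in view belongs to the job. Leave any purple or yellow look-alike of the pail alone.

How it is judged (in metres and radians):
On the way, in this order (a step that is already met when the one before it is completed fails the run):
1. the handle is lifted to within about 15 degrees of upright while the pail stands within 40 mm of where it was (value of joint bail above 0.97 rad and distance of pail from where it was at the start of the episode below 0.04 m and angle between pail's own z axis and vertical below 0.12 rad), for 0.2 s.
2. the hook carries the pail clear of the bench (contact force between pail and stand above 2.5 N and height (world z) of pail above 0.02 m), for 0.2 s.
At the end, for the whole second after the job is handed in: The pail hangs by its handle from the hook's two prongs, its underside more than 20 mm above the bench and the hook carrying more than 2.5 N; the middle of the handle's bar is within 20 mm (along the prongs) and 18 mm (across) of the middle of the seat; the pail is level within 0.12 rad and at rest (all of step 2 and x of bail_bar in the frame of stand between -0.02 and 0.02 m and y of bail_bar in the frame of stand between -0.018 and 0.018 m and angle between pail's own z axis and vertical below 0.12 rad and linear speed of pail below 0.03 m/s and angular speed of pail below 0.3 rad/s); the robot touches nothing.
It fails at once if the pail is dropped: it moves faster than 0.25 m/s with no finger touching it (linear speed of pail above 0.25 m/s and contact force between the fingers and pail below 0.2 N).
It fails at once if the hook is pressed or struck by the pail or its handle with more than 11 N (contact force between pail and stand above 11 N).
It fails at once if a bystander is moved by more than 30 mm (distance of any of bowl, offcut, jar, bottle, tub, brush, scoop from where it was at the start of the episode above 0.03 m).
It also fails if it takes over 72 s, if anything falls off the work surface, if the arm or the gripper's body presses on something with over 40 N, if the wrist force passes 120 N, or if a joint passes its speed limit or range.

## Working session

There is one attempt and no reset: what is moved stays moved. The work goes in short steps, Python scripts to look and compute and a tool call to move; the robot and the scene stay as the last step left them, time stands still between calls to the robot, and variables do not carry over. Pictures are saved under pics/ and viewed, at most 10 in all, crops included, and the job is handed in when it is done.

Besides the shell and the picture viewer there is one more tool, called as name([rows], argument=value, ...), one row to a line, values as JSON. apply_moves: Moves the arm, as the interface text tells. Its arguments: {"type":"object","properties":{"targets":{"type":"array","items":{"type":"object","properties":{"dp":{"type":"array","items":{"type":"number"}},"yaw":{"type":"number"}}}},"grip":{"type":"number"},"squeeze":{"type":"number"}},"required":["targets"]}

```bash
mkdir -p pics; cat > h.py <<'E'
import numpy as np, cv2
from plant import get_state, cams, r
def cap(n):
    c=cams.capture(n); c['n']=n; return c
def pts(c):
    h,w=c['range_z'].shape
    u,v=np.meshgrid(np.arange(w),np.arange(h))
    return unproj(c,u,v,c['range_z'])
def slopes(c,u,v):
    xd=(np.asarray(u,float)-c['cx'])/c['fx']; yd=(np.asarray(v,float)-c['cy'])/c['fy']
    x,y=xd,yd
    for _ in range(15):
        s=1+c['k1']*(x*x+y*y); x,y=xd/s,yd/s
    return x,y
def unproj(c,u,v,z):
    x,y=slopes(c,u,v)
    P=np.stack([x*z,y*z,z*np.ones_like(x)],-1)
    return (P-c['t'])@np.asarray(c['R'])
def plane(c,u,v,h):
    x,y=slopes(c,u,v); R=np.asarray(c['R']); o=-R.T@c['t']
    d=np.stack([x,y,np.ones_like(x)],-1)@R
    return o+d*((h-o[2])/d[...,2])[...,None]
def proj(c,X):
    p=np.asarray(X)@np.asarray(c['R']).T+c['t']; x,y=p[...,0]/p[...,2],p[...,1]/p[...,2]
    s=1+c['k1']*(x*x+y*y)
    return np.stack([c['fx']*x*s+c['cx'],c['fy']*y*s+c['cy']],-1)
E
python3 - <<'E'
from h import *
for n in('scene','top'):
    c=cap(n); cv2.imwrite(f'pics/{n}0.png',c['image'][...,::-1]); 
    np.savez(n+'0.npz',**{k:v for k,v in c.items()})
    print(n,c['fx'],c['k1'],-np.asarray(c['R']).T@c['t'],np.round(c['R'],2).tolist(),(c['range_z']>0).mean())
print(get_state())
E
```

```text
scene 474.5919289935047 -0.14024199775823637 [ 1.21382645 -0.16158593  1.27711058] [[0.19, 0.98, -0.01], [0.82, -0.17, -0.54], [-0.53, 0.1, -0.84]] 0.99582421875
top 517.3659454689407 -0.005265235470961974 [ 0.1315999  -0.00756561  1.92736299] [[0.02, -1.0, 0.0], [-0.98, -0.02, -0.18], [0.18, 0.0, -0.98]] 0.99619140625
{'time_s': 0.1, 'joints': array([-5.21325754e+01,  2.05848206e+01,  6.39637673e-01, -1.63107215e-02,
       -7.01343823e+01, -1.65097564e+01]), 'qd': array([-0.04013414, -0.11228086,  0.17835976,  0.0456525 , -0.05317989,
        0.05505187]), 'joint_torque': array([-2.97423867e-03, -5.84162807e+01,  2.93750632e+01,  7.01554433e+00,
        1.01627066e-02, -7.85682209e-05]), 'tcp_pos': array([ 0.24569059, -0.62827968,  0.24775383]), 'eef_rot': array([ 1.79919357e+02, -7.91067474e-03, -1.58647879e+02]), 'contact_force': array([-0.4128289 ,  0.95003719,  0.32194745]), 'moment': array([0.02416297, 0.01818615, 0.01009352]), 'gripper_force': 0.0, 'gripper_width': 0.08760480746672382}
```

View pics/scene0.png

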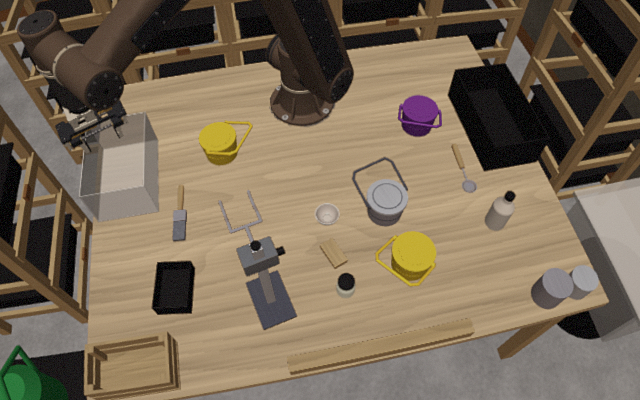

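View pics/top0.png

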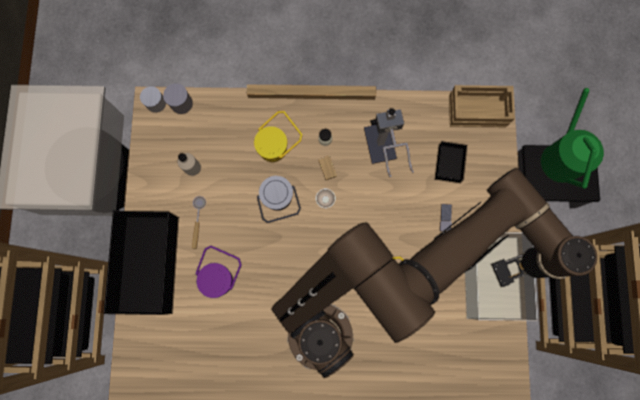

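The scene view shows the pail lid at about (387,198) with its bar near (378,160). The prongs run from (222,203)/(255,193) back to the cross rod at about (240,230). In the top view the lid is at (276,193), the bar at about (280,218) and the prongs at (388–410,147–173). Next I measure these from depth.

```bash
python3 - <<'E'
from h import *
for n,lid,bx,hk in(('scene',(387,200),(345,150,412,225),(212,180,290,250)),('top',(276,193),(252,172,305,225),(360,105,420,180))):
    c=dict(np.load(n+'0.npz')); P=pts(c)
    x0,y0,x1,y1=bx; Q=P[y0:y1,x0:x1].reshape(-1,3)
    print(n,'lid px',plane(c,*[np.float64(a) for a in lid],.09))
    L=Q[(Q[:,2]>.078)&(Q[:,2]<.105)]; print('lid n',len(L),np.median(L,0),'mid',(L.min(0)+L.max(0))/2, np.ptp(L,axis=0))
    (cx,cy),rad=cv2.minEnclosingCircle(L[:,:2].astype(np.float32)); print('circ',cx,cy,rad)
    print('z hist',np.histogram(Q[:,2],bins=np.arange(-.02,.16,.01))[0])
    B=Q[(Q[:,2]>.108)&(Q[:,2]<.14)]; print('bar',len(B),np.round(B[::max(1,len(B)//25)],3).tolist())
    x0,y0,x1,y1=hk; Q=P[y0:y1,x0:x1].reshape(-1,3)
    H=Q[Q[:,2]>.15]; print('hook',len(H),np.histogram(H[:,2],bins=np.arange(.15,.4,.01))[0])
    im=c['image'][y0:y1,x0:x1,::-1]; cv2.imwrite(f'pics/{n}_hk.png',cv2.resize(im,None,fx=7,fy=7,interpolation=cv2.INTER_CUBIC))
a=[cv2.imread(f'pics/{n}_hk.png') for n in('scene','top')]
s=cv2.resize(a[0],(440,395)); t=cv2.resize(a[1],(316,395)); cv2.imwrite('pics/hk.png',np.hstack([s,t]))
E
```

```text
scene lid px [0.52642147 0.1664028  0.09      ]
lid n 1311 [0.51284519 0.16833067 0.09040012] mid [0.50744352 0.16330412 0.09159739] [0.13720756 0.15149603 0.02617093]
circ 0.49602633714675903 0.16452236473560333 0.08057344704866409
z hist [   0 1574 1606   41   44   39   53   51   44   27  580  701   55   65
  121    1    0]
bar 195 [[0.393, 0.191, 0.125], [0.396, 0.18, 0.123], [0.403, 0.2, 0.127], [0.402, 0.188, 0.123], [0.402, 0.16, 0.125], [0.403, 0.198, 0.117], [0.404, 0.156, 0.124], [0.409, 0.206, 0.118], [0.412, 0.156, 0.13], [0.409, 0.139, 0.125], [0.418, 0.206, 0.119], [0.414, 0.147, 0.124], [0.415, 0.131, 0.126], [0.424, 0.215, 0.114], [0.425, 0.212, 0.111], [0.422, 0.123, 0.127], [0.424, 0.107, 0.128], [0.434, 0.218, 0.111], [0.427, 0.116, 0.125], [0.429, 0.097, 0.128], [0.434, 0.089, 0.131], [0.434, 0.092, 0.126], [0.441, 0.082, 0.123], [0.447, 0.084, 0.121], [0.452, 0.082, 0.118], [0.456, 0.085, 0.113], [0.464, 0.089, 0.112], [0.475, 0.086, 0.113]]
hook 767 [  0   0   0   0   0   0   0   0   0   0  37  78 220  75  72 142   1   0
   5  99   5   0   0   0]
top lid px [0.50
[... 363 characters left out ...]
5], [0.456, 0.077, 0.117], [0.447, 0.219, 0.113], [0.443, 0.076, 0.127], [0.436, 0.219, 0.113], [0.436, 0.08, 0.127], [0.434, 0.08, 0.117], [0.43, 0.097, 0.12], [0.425, 0.115, 0.125], [0.426, 0.097, 0.124], [0.422, 0.208, 0.112], [0.421, 0.115, 0.126], [0.417, 0.21, 0.12], [0.418, 0.129, 0.126], [0.417, 0.111, 0.128], [0.414, 0.146, 0.126], [0.413, 0.128, 0.134], [0.411, 0.2, 0.112], [0.41, 0.149, 0.128], [0.407, 0.207, 0.119], [0.406, 0.174, 0.128], [0.405, 0.156, 0.134], [0.403, 0.199, 0.119], [0.402, 0.181, 0.127], [0.403, 0.164, 0.123], [0.398, 0.184, 0.132], [0.396, 0.192, 0.119]]
hook 866 [  7   6   5   0   0   0   0   0   0   1  43  67 147 123 124 223  25   7
  14  44  16   0   0   0]
```

View pics/hk.png

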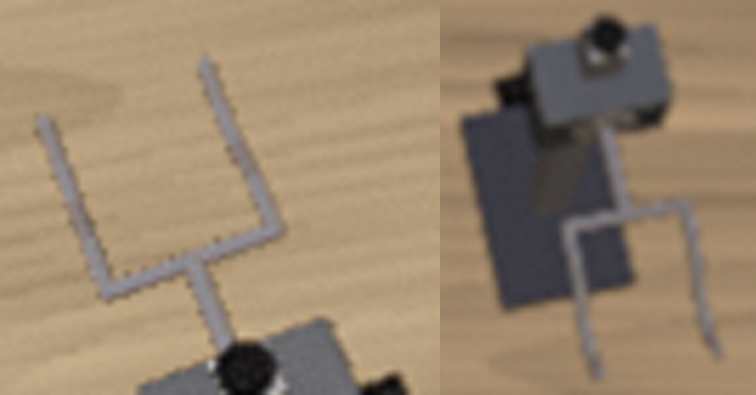

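The crop shows both prongs clearly. Tips and cross-rod corners are readable in both views, so I triangulate them and fit the bail bar and lid.

```bash
cat > m1.py <<'E'
from h import *
S=dict(np.load('scene0.npz'));T=dict(np.load('top0.npz'))
def tri(a,b):
    A=[];B=[]
    for c,p in((S,a),(T,b)):
        x,y=slopes(c,*p);R=np.asarray(c['R']);o=-R.T@c['t'];d=R.T@[float(x),float(y),1];d/=np.linalg.norm(d)
        M=np.eye(3)-np.outer(d,d);A.append(M);B.append(M@o)
    X=np.linalg.lstsq(np.vstack(A),np.hstack(B),rcond=None)[0]
    return X,proj(S,X)-a,proj(T,X)-b
D={}
for k,a,b in(('tipR',(219.6,201.3),(412.6,172)),('tipL',(248.5,191),(390,176.2)),('cR',(231,232.3),(406.9,143.9)),('cL',(261.6,221),(384.9,147.7))):
    X,e,f=tri(a,b);D[k]=X;print(k,X.round(4),e.round(1),f.round(1))
u=(D['cR']+D['cL']-D['tipR']-D['tipL']);u=u[:2]/np.linalg.norm(u[:2]);v=D['cL']-D['cR']
print('yaw prong',np.degrees(np.arctan2(u[1],u[0])),'yaw rod',np.degrees(np.arctan2(-v[0],v[1])),np.linalg.norm(v))
u0=u
# depth of prongs in the stand frame
tip=(D['tipR']+D['tipL'])/2;cr=(D['cR']+D['cL'])/2;print('len',np.linalg.norm((cr-tip)[:2]))
ctr=(tip+cr)/2
o=ctr[:2]-u*.020;print('stand origin est',o)
v=np.array([-u[1],u[0]])
for c,bx in((S,(212,180,290,250)),(T,(360,105,420,180))):
    Q=pts(c)[bx[1]:bx[3],bx[0]:bx[2]].reshape(-1,3);Q=Q[(Q[:,2]>.18)&(Q[:,2]<.36)]
    X=(Q[:,:2]-o)@u;Y=(Q[:,:2]-o)@v;m=(abs(abs(Y)-.038)<.008)
    for lo in np.arange(-.04,.08,.012):
        k=m&(X>lo)&(X<lo+.012); print(round(lo,3),k.sum(),Q[k,2].mean().round(4) if k.any() else '',Y[k&(Y>0)].mean().round(4) ,Y[k&(Y<0)].mean().round(4),end=' | ')
    h=X>.09;print('\nhead X',np.sort(X[h])[[5]] ,X[h].max(),Y[h].min(),Y[h].max(),np.percentile(X[m],[1,99]))
for c,bx in((S,(345,150,412,225)),(T,(252,172,305,225))):
    P=pts(c)[bx[1]:bx[3],bx[0]:bx[2]].reshape(-1,3)
    L=P[(P[:,2]>.082)&(P[:,2]<.1)];p=np.array([.511,.168])
    for _ in range(6):
        d=L[:,:2]-p;k=np.linalg.norm(d,axis=1)<.066
        from numpy import percentile as pc
        e=cv2.convexHull(L[k][:,:2].astype(np.float32))[:,0];q=np.linalg.lstsq(np.c_[2*e,np.ones(len(e))],(e**2).sum(1),rcond=None)[0];p=q[:2]
    print('lid',p,np.sqrt(q[2]+p@p))
    B=P[(P[:,2]>.11)&(P[:,2]<.14)]
    w,vv=0,0
    for it in range(4):
        if it==0: a=np.array([.415,.14]);n=p-a;n/=np.linalg.norm(n)
        k=abs((B[:,:2]-a)@n)<(.012 if it else .02);t=np.array([-n[1],n[0]])
        k&=abs((B[:,:2]-a)@t)<.048
        f=cv2.fitLine(B[k][:,:2].astype(np.float32),cv2.DIST_HUBER,0,.001,.001).ravel();t=f[:2];a=f[2:];n=np.array([-t[1],t[0]]);n*=np.sign(n@(p-a));a=p-n*((p-a)@n)
    print('bar',k.sum(),'n yaw',np.degrees(np.arctan2(n[1],n[0])),'dist lid-bar',(p-a)@n,'bar mid',a,B[k][:,2].mean())
    k=abs((B[:,:2]-a)@n)<.02;print('bar ext',np.percentile((B[k][:,:2]-a)@t,[1,99]))
E
python3 m1.py
```

```text
tipR [ 0.549  -0.2974  0.2687] [-0.5  0. ] [-0.4 -0. ]
tipL [ 0.5333 -0.2222  0.2694] [-0.7  0. ] [-0.5 -0. ]
cR [ 0.6443 -0.2783  0.2711] [-1.  0.] [-0.7 -0. ]
cL [ 0.6292 -0.2029  0.2739] [-1.7  0.1] [-1.2 -0.1]
yaw prong 11.332825688170171 yaw rod 11.268969831671454 0.07689910666774818
len 0.09749799810824757
stand origin est [ 0.56933328 -0.25412964]
-0.04 5 0.2704 0.0407 -0.038 | -0.028 42 0.2676 0.0386 -0.0379 | -0.016 27 0.2601 0.0393 -0.0379 | -0.004 27 0.2597 0.0393 -0.0372 | 0.008 19 0.2619 0.0395 -0.0369 | 0.02 14 0.2683 0.0393 -0.0366 | 0.032 21 0.2759 0.0394 -0.0366 | 0.044 30 0.2782 0.0408 -0.0366 | 0.056 32 0.278 0.0384 -0.0361 | 0.068 20 0.2768 0.037 -0.0345 | 
head X [0.09274352] 0.1761288144489481 -0.03828383627540812 0.06614181685877217 [-0.02839528  0.16493417]
-0.04 3 0.2749 0.0355 -0.0391 | -0.028 13 0.2738 0.0371 -0.0387 | -0.016 17 0.2619 0.0367 -0.0383 | -0.004 16 0.2591 0.0371 -0.0399 | 0.008 20 0.2613 0.037 -0.0397 | 0.02 19 0.2672 0.0367 -0.0387 | 0.032 18 0.2755 0.0377 -0.0378 | 0.044 19 0.2774 0.0374 -0.0387 | 0.056 19 0.2789 0.037 -0.0376 | 0.068 13 0.2764 0.035 -0.0367 | 
head X [0.0964894] 0.18309397496486027 -0.04290689264966822 0.06427207451098747 [-0.02749     0.18056575]
lid [0.51155248 0.16860986] 0.06344530463473169
bar 88 n yaw 18.75375 dist lid-bar 0.10173152566435277 bar mid [0.41522197 0.13590303] 0.12477747057314179
bar ext [-0.07146876  0.0652457 ]
lid [0.51274677 0.16803176] 0.06260215266460731
bar 67 n yaw 17.850893 dist lid-bar 0.10351235574372383 bar mid [0.41421776 0.13630099] 0.1255411650715457
bar ext [-0.06915326  0.06813765]
```

The stand origin is about (0.569, -0.254) with yaw 11.3° and the seat near z 0.259. The pail is at (0.512, 0.168) with yaw 18.3°. The bar middle is at (0.415, 0.136, 0.122), and its 103 mm distance from the hinge matches the given geometry. Now I move above the bar.

apply_moves([
  {"dp":[0.009,0.027,0.003],"yaw":4.3},
  {"dp":[0.018,0.053,0.006],"yaw":8.7},
  {"dp":[0.027,0.08,0.01],"yaw":13},
  {"dp":[0.036,0.106,0.015],"yaw":17.4},
  {"dp":[0.045,0.133,0.02],"yaw":21.7},
  {"dp":[0.054,0.16,0.025],"yaw":26},
  {"dp":[0.063,0.187,0.03],"yaw":30.4},
  {"dp":[0.072,0.213,0.035],"yaw":34.8},
  {"dp":[0.08,0.24,0.04],"yaw":39},
  {"dp":[0.09,0.266,0.045],"yaw":43.5},
  {"dp":[0.1,0.293,0.05],"yaw":47.8},
  {"dp":[0.109,0.32,0.05],"yaw":52},
  {"dp":[0.118,0.346,0.05],"yaw":56.5},
  {"dp":[0.127,0.373,0.05],"yaw":61},
  {"dp":[0.136,0.4,0.05],"yaw":65},
  {"dp":[0.145,0.427,0.05],"yaw":69.6},
  {"dp":[0.154,0.453,0.05],"yaw":74},
  {"dp":[0.163,0.48,0.05],"yaw":78},
  {"dp":[0.17,0.505,0.05],"yaw":82.5},
  {"dp":[0.174,0.529,0.05],"yaw":87},
], grip=-1)

```text
time_s: 1.77
tcp_pos: [0.42, -0.0981, 0.2984]
eef_rot: [180.0, 0.0, -71.4]
contact_force: [0.8, -0.2, 0.1]
gripper_width: 0.0878
gripper_force: 0.0
```

apply_moves([
  {"dp":[0,0.03,-0.005]},
  {"dp":[0,0.06,-0.01]},
  {"dp":[0,0.09,-0.015]},
  {"dp":[-0.001,0.12,-0.02]},
  {"dp":[-0.002,0.15,-0.03]},
  {"dp":[-0.003,0.18,-0.045]},
  {"dp":[-0.004,0.205,-0.06]},
  {"dp":[-0.005,0.225,-0.075]},
  {"dp":[-0.005,0.236,-0.09]},
  {"dp":[-0.005,0.236,-0.1]},
  {"dp":[-0.005,0.236,-0.1]},
  {"dp":[-0.005,0.236,-0.1]},
])

```text
$.targets[0]: bad value
```

```bash
python3 - <<'E'
from h import *
s=get_state();print(s['time_s'],s['tcp_pos'],s['eef_rot'],s['contact_force'])
E
```

```text
1.7667 [ 0.42004332 -0.0981381   0.29836446] [ 1.79989616e+02  9.50980074e-03 -7.13990360e+01] [ 0.75890525 -0.19425674  0.14285932]
```

apply_moves([
  {"dp":[0,0.03,-0.005],"yaw":0},
  {"dp":[0,0.06,-0.01],"yaw":0},
  {"dp":[0,0.09,-0.015],"yaw":0},
  {"dp":[-0.001,0.12,-0.02],"yaw":0},
  {"dp":[-0.002,0.15,-0.03],"yaw":0},
  {"dp":[-0.003,0.18,-0.045],"yaw":0},
  {"dp":[-0.004,0.205,-0.06],"yaw":0},
  {"dp":[-0.005,0.225,-0.075],"yaw":0},
  {"dp":[-0.005,0.234,-0.09],"yaw":0},
  {"dp":[-0.005,0.234,-0.1],"yaw":0},
  {"dp":[-0.005,0.234,-0.1],"yaw":0},
  {"dp":[-0.005,0.234,-0.1],"yaw":0},
])

```text
time_s: 2.77
tcp_pos: [0.4145, 0.1342, 0.1983]
eef_rot: [179.9, -0.0, -71.6]
contact_force: [0.3, -0.2, 0.5]
gripper_width: 0.0876
gripper_force: 0.0
```

apply_moves([
  {"dp":[0,0.001,0],"yaw":0},
  {"dp":[0,0.002,0],"yaw":0},
  {"dp":[0,0.002,-0.005],"yaw":0},
  {"dp":[0,0.002,-0.015],"yaw":0},
  {"dp":[0,0.002,-0.025],"yaw":0},
  {"dp":[0,0.002,-0.035],"yaw":0},
  {"dp":[0,0.002,-0.045],"yaw":0},
  {"dp":[0,0.002,-0.055],"yaw":0},
  {"dp":[0,0.002,-0.065],"yaw":0},
  {"dp":[0,0.002,-0.072],"yaw":0},
  {"dp":[0,0.002,-0.072],"yaw":0},
  {"dp":[0,0.002,-0.072],"yaw":0},
], grip=0, squeeze=6)

```text
time_s: 3.77
tcp_pos: [0.4149, 0.1362, 0.1266]
eef_rot: [180.0, -0.0, -71.7]
contact_force: [0.3, -0.2, 0.5]
gripper_width: 0.0435
gripper_force: 0.0
```

```bash
python3 - <<'E'
from h import *
a=[]
for n,b in(('scene',(330,130,420,230)),('top',(235,165,315,235))):
    c=cap(n);i=c['image'][b[1]:b[3],b[0]:b[2],::-1];a.append(cv2.resize(i,(390,400),interpolation=cv2.INTER_CUBIC))
cv2.imwrite('pics/g1.png',np.hstack(a))
E
```

```text
(no output)
```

View pics/g1.png

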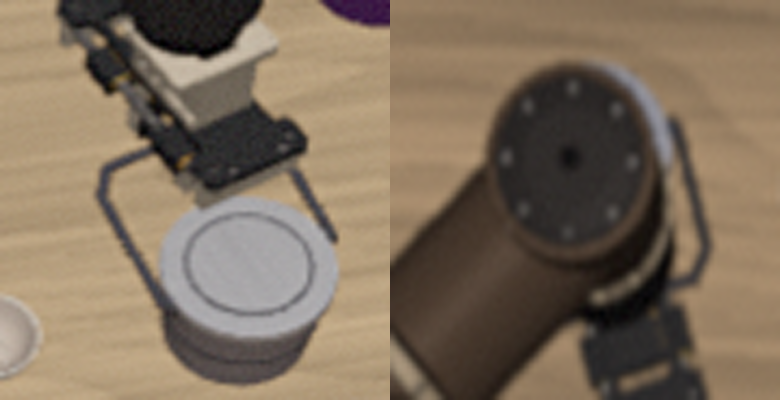

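The crops show the gripper centred on the bar with the bail arms visible on both sides and the fingers clear of the lid. Closing gently.

apply_moves([
  {"dp":[0,0,0],"yaw":0},
  {"dp":[0,0,0],"yaw":0},
  {"dp":[0,0,0],"yaw":0},
  {"dp":[0,0,0],"yaw":0},
  {"dp":[0,0,0],"yaw":0},
  {"dp":[0,0,0],"yaw":0},
  {"dp":[0,0,0],"yaw":0},
  {"dp":[0,0,0],"yaw":0},
], grip=1, squeeze=6)

```text
time_s: 4.53
tcp_pos: [0.4146, 0.1362, 0.1265]
eef_rot: [180.0, -0.0, -71.6]
contact_force: [-1.0, -0.6, 2.8]
gripper_width: 0.0086
gripper_force: 6.0
```

```bash
python3 -c "
import numpy as np
for t in np.linspace(0,1.22,20)[1:]:
    a=.35+t;f=.11*(np.cos(.35)-np.cos(a));g=.11*(np.sin(a)-np.sin(.35))
    print('{\"dp\": [%.3f, %.3f, %.3f], \"yaw\": 0},'%(f*.9494,f*.314,g),end=' ')"
```

```text
{"dp": [0.002, 0.001, 0.007], "yaw": 0}, {"dp": [0.005, 0.002, 0.013], "yaw": 0}, {"dp": [0.009, 0.003, 0.019], "yaw": 0}, {"dp": [0.012, 0.004, 0.025], "yaw": 0}, {"dp": [0.016, 0.005, 0.031], "yaw": 0}, {"dp": [0.021, 0.007, 0.036], "yaw": 0}, {"dp": [0.025, 0.008, 0.041], "yaw": 0}, {"dp": [0.030, 0.010, 0.046], "yaw": 0}, {"dp": [0.035, 0.012, 0.050], "yaw": 0}, {"dp": [0.041, 0.014, 0.054], "yaw": 0}, {"dp": [0.047, 0.015, 0.058], "yaw": 0}, {"dp": [0.053, 0.017, 0.061], "yaw": 0}, {"dp": [0.059, 0.019, 0.064], "yaw": 0}, {"dp": [0.065, 0.022, 0.067], "yaw": 0}, {"dp": [0.071, 0.024, 0.069], "yaw": 0}, {"dp": [0.078, 0.026, 0.070], "yaw": 0}, {"dp": [0.085, 0.028, 0.071], "yaw": 0}, {"dp": [0.091, 0.030, 0.072], "yaw": 0}, {"dp": [0.098, 0.032, 0.072], "yaw": 0},
```

Doing the first half of the arc, then checking the force.

apply_moves([
  {"dp":[0.002,0.001,0.007],"yaw":0},
  {"dp":[0.005,0.002,0.013],"yaw":0},
  {"dp":[0.009,0.003,0.019],"yaw":0},
  {"dp":[0.012,0.004,0.025],"yaw":0},
  {"dp":[0.016,0.005,0.031],"yaw":0},
  {"dp":[0.021,0.007,0.036],"yaw":0},
  {"dp":[0.025,0.008,0.041],"yaw":0},
  {"dp":[0.03,0.01,0.046],"yaw":0},
  {"dp":[0.03,0.01,0.046],"yaw":0},
  {"dp":[0.03,0.01,0.046],"yaw":0},
])

```text
time_s: 5.37
tcp_pos: [0.4452, 0.1463, 0.1732]
eef_rot: [180.0, -0.0, -71.6]
contact_force: [-4.3, -3.2, 5.8]
gripper_width: 0.0086
gripper_force: 6.0
```

apply_moves([
  {"dp":[-0.001,0,0.001],"yaw":0},
  {"dp":[-0.002,-0.001,0.003],"yaw":0},
  {"dp":[-0.002,-0.001,0.003],"yaw":0},
])

```text
time_s: 5.62
tcp_pos: [0.4434, 0.1459, 0.176]
eef_rot: [-179.9, 0.0, -71.6]
contact_force: [0.2, -0.3, -0.3]
gripper_width: 0.0088
gripper_force: 6.0
```

apply_moves([
  {"dp":[0.005,0.002,0.004],"yaw":0},
  {"dp":[0.011,0.004,0.008],"yaw":0},
  {"dp":[0.017,0.005,0.012],"yaw":0},
  {"dp":[0.023,0.007,0.015],"yaw":0},
  {"dp":[0.029,0.009,0.017],"yaw":0},
  {"dp":[0.035,0.012,0.02],"yaw":0},
  {"dp":[0.042,0.014,0.022],"yaw":0},
  {"dp":[0.048,0.016,0.023],"yaw":0},
  {"dp":[0.048,0.016,0.023],"yaw":0},
])

```text
time_s: 6.37
tcp_pos: [0.4926, 0.162, 0.199]
eef_rot: [-179.9, -0.0, -71.6]
contact_force: [-1.7, 1.0, 6.5]
gripper_width: 0.0083
gripper_force: 6.0
```

apply_moves([
  {"dp":[0,0,0.002],"yaw":0},
  {"dp":[0.005,0.002,0.003],"yaw":0},
  {"dp":[0.01,0.004,0.004],"yaw":0},
  {"dp":[0.015,0.005,0.004],"yaw":0},
  {"dp":[0.019,0.006,0.004],"yaw":0},
  {"dp":[0.019,0.006,0.004],"yaw":0},
  {"dp":[0.019,0.006,0.004],"yaw":0},
  {"dp":[0.019,0.006,0.004],"yaw":0},
])

```text
time_s: 7.03
tcp_pos: [0.5096, 0.1673, 0.2022]
eef_rot: [180.0, -0.0, -71.7]
contact_force: [1.1, -0.1, -5.2]
gripper_width: 0.0084
gripper_force: 6.0
```

```bash
python3 - <<'E'
from h import *
b=(320,110,440,230);c=cap('scene');cv2.imwrite('pics/g2.png',cv2.resize(c['image'][b[1]:b[3],b[0]:b[2],::-1],(500,500),interpolation=cv2.INTER_CUBIC))
P=pts(c)[130:240,340:420].reshape(-1,3);L=P[(P[:,2]>.083)&(P[:,2]<.1)]
(x,y),rr=cv2.minEnclosingCircle(L[:,:2].astype(np.float32));print(x,y,rr,len(L))
E
```

```text
0.5583074688911438 0.18709170818328857 0.11660046875476837 1164
```

View pics/g2.png

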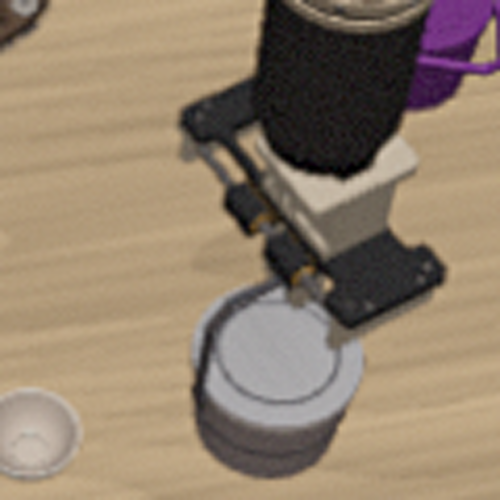

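The bail stands upright over the lid and the pail still stands in place. Firming up the grip and lifting slowly.

apply_moves([
  {"dp":[0,0,0],"yaw":0},
  {"dp":[0,0,0],"yaw":0},
  {"dp":[0,0,0],"yaw":0},
  {"dp":[0,0,0],"yaw":0},
  {"dp":[0,0,0.003],"yaw":0},
  {"dp":[0,0,0.006],"yaw":0},
  {"dp":[0,0,0.01],"yaw":0},
  {"dp":[0,0,0.015],"yaw":0},
  {"dp":[0,0,0.021],"yaw":0},
  {"dp":[0,0,0.028],"yaw":0},
  {"dp":[0,0,0.036],"yaw":0},
  {"dp":[0,0,0.045],"yaw":0},
  {"dp":[0,0,0.054],"yaw":0},
  {"dp":[0,0,0.064],"yaw":0},
  {"dp":[0,0,0.074],"yaw":0},
  {"dp":[0,0,0.084],"yaw":0},
  {"dp":[0,0,0.093],"yaw":0},
  {"dp":[0,0,0.1],"yaw":0},
  {"dp":[0,0,0.105],"yaw":0},
  {"dp":[0,0,0.105],"yaw":0},
], squeeze=40)

```text
time_s: 8.75
tcp_pos: [0.5102, 0.1676, 0.3088]
eef_rot: [-179.9, 0.0, -71.6]
contact_force: [-0.0, 0.2, -5.5]
gripper_width: 0.0076
gripper_force: 40.0
```

apply_moves([
  {"dp":[0,0,0],"yaw":0},
  {"dp":[0,0,0],"yaw":0},
  {"dp":[0,0,0],"yaw":0},
  {"dp":[0,0,0],"yaw":0},
  {"dp":[0,0,0],"yaw":0},
  {"dp":[0,0,0],"yaw":0},
])

```text
time_s: 9.25
tcp_pos: [0.5098, 0.1673, 0.3073]
eef_rot: [180.0, -0.0, -71.6]
contact_force: [0.5, 0.3, -4.8]
gripper_width: 0.0079
gripper_force: 40.0
```

```bash
python3 - <<'E'
from h import *
s=get_state();print(s['tcp_pos'],s['contact_force'],s['moment'])
c=cap('scene');b=(320,70,450,230);cv2.imwrite('pics/g3.png',cv2.resize(c['image'][b[1]:b[3],b[0]:b[2],::-1],(488,600),interpolation=cv2.INTER_CUBIC))
P=pts(c)[90:230,330:440].reshape(-1,3);k=(np.linalg.norm(P[:,:2]-s['tcp_pos'][:2],axis=1)<.075)&(P[:,2]<.26);Q=P[k]
print(np.histogram(Q[:,2],np.arange(-.02,.27,.01)))
E
```

```text
[0.50978534 0.16732692 0.30732013] [ 0.46298367  0.34620725 -4.78822771] [0.06362444 0.05492782 0.05469927]
(array([   0,  576,  570,    0,    0,    0,    0,    0,    0,    0,    0,
          0,   26,   44,   63,   59,   55,   57,   63,   57,   40, 1070,
         83,    6,    4,    5,    3,    7,    0]), array([-0.02, -0.01,  0.  ,  0.01,  0.02,  0.03,  0.04,  0.05,  0.06,
        0.07,  0.08,  0.09,  0.1 ,  0.11,  0.12,  0.13,  0.14,  0.15,
        0.16,  0.17,  0.18,  0.19,  0.2 ,  0.21,  0.22,  0.23,  0.24,
        0.25,  0.26,  0.27]))
```

View pics/g3.png

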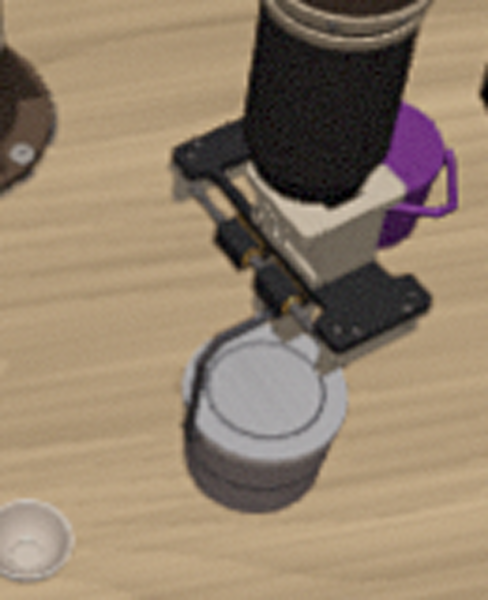

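The pail hangs level from the gripper with its lid at about z 0.196, well clear of the bench. Carrying it slowly to the front of the hook.

apply_moves([
  {"dp":[0,-0.001,0],"yaw":0},
  {"dp":[-0.001,-0.004,0],"yaw":0},
  {"dp":[-0.002,-0.009,0],"yaw":0},
  {"dp":[-0.003,-0.016,0],"yaw":-0.3},
  {"dp":[-0.005,-0.025,0],"yaw":-0.7},
  {"dp":[-0.007,-0.036,0],"yaw":-1.1},
  {"dp":[-0.01,-0.048,0],"yaw":-1.5},
  {"dp":[-0.013,-0.061,0],"yaw":-2},
  {"dp":[-0.016,-0.074,0],"yaw":-2.5},
  {"dp":[-0.019,-0.088,0],"yaw":-3},
  {"dp":[-0.022,-0.102,0],"yaw":-3.5},
  {"dp":[-0.025,-0.116,0],"yaw":-4},
  {"dp":[-0.028,-0.13,0],"yaw":-4.5},
  {"dp":[-0.031,-0.144,0],"yaw":-5},
  {"dp":[-0.034,-0.158,0],"yaw":-5.5},
  {"dp":[-0.037,-0.172,0],"yaw":-6},
  {"dp":[-0.04,-0.186,0],"yaw":-6.4},
  {"dp":[-0.042,-0.2,0],"yaw":-6.7},
  {"dp":[-0.044,-0.214,0],"yaw":-7},
  {"dp":[-0.045,-0.228,0],"yaw":-7},
])

```text
time_s: 10.97
tcp_pos: [0.4642, -0.0621, 0.3077]
eef_rot: [-180.0, 0.0, -78.7]
contact_force: [0.2, 0.1, -3.9]
gripper_width: 0.0078
gripper_force: 40.0
```

apply_moves([
  {"dp":[0,-0.014,0],"yaw":0},
  {"dp":[0,-0.028,0],"yaw":0},
  {"dp":[0,-0.042,0],"yaw":0},
  {"dp":[0,-0.056,0],"yaw":0},
  {"dp":[0.001,-0.07,0],"yaw":0},
  {"dp":[0.002,-0.084,0],"yaw":0},
  {"dp":[0.003,-0.098,0],"yaw":0},
  {"dp":[0.004,-0.112,0],"yaw":0},
  {"dp":[0.005,-0.126,0],"yaw":0},
  {"dp":[0.006,-0.139,0],"yaw":0},
  {"dp":[0.007,-0.152,0],"yaw":0},
  {"dp":[0.008,-0.164,0],"yaw":0},
  {"dp":[0.01,-0.176,0],"yaw":0},
  {"dp":[0.012,-0.187,0],"yaw":0},
  {"dp":[0.013,-0.196,0],"yaw":0},
  {"dp":[0.014,-0.203,0],"yaw":0},
  {"dp":[0.015,-0.208,0],"yaw":0},
  {"dp":[0.016,-0.21,0],"yaw":0},
  {"dp":[0.016,-0.211,0],"yaw":0},
  {"dp":[0.016,-0.211,0],"yaw":0},
])

```text
time_s: 12.63
tcp_pos: [0.4808, -0.2715, 0.3075]
eef_rot: [180.0, 0.0, -78.6]
contact_force: [-0.4, 1.0, -3.7]
gripper_width: 0.0074
gripper_force: 40.0
```

apply_moves([
  {"dp":[0,0,0],"yaw":0},
  {"dp":[0,0,0],"yaw":0},
  {"dp":[0,0,0],"yaw":0},
  {"dp":[0,0,0],"yaw":0},
  {"dp":[0,0,0],"yaw":0},
  {"dp":[0,0,0],"yaw":0},
  {"dp":[0,0,0],"yaw":0},
  {"dp":[0,0,0],"yaw":0},
])

```text
time_s: 13.3
tcp_pos: [0.4808, -0.2716, 0.3075]
eef_rot: [180.0, 0.0, -78.6]
contact_force: [0.0, 0.1, -3.7]
gripper_width: 0.0075
gripper_force: 40.0
```

```bash
python3 - <<'E'
from h import *
s=get_state();p=s['tcp_pos'];print(p,s['eef_rot'],s['contact_force'])
o=np.array([.5693,-.2541]);u=np.array([.9806,.1959]);v=np.array([-u[1],u[0]])
print('stand xy of tcp',(p[:2]-o)@u,(p[:2]-o)@v)
c=cap('scene');q=proj(c,p);print(q)
b=(170,130,300,250);b=tuple(b);cv2.imwrite('pics/g4.png',cv2.resize(c['image'][b[1]:b[3],b[0]:b[2],::-1],(650,600),interpolation=cv2.INTER_CUBIC))
for n in('scene','top'):
    c=cap(n);P=pts(c).reshape(-1,3);k=(np.linalg.norm(P[:,:2]-p[:2],axis=1)<.09)&(abs(P[:,2]-.195)<.015);Q=P[k];print(n,len(Q),np.median(Q,0),np.percentile(Q[:,2],[20,40,60,80]))
    if len(Q)>50:print(cv2.minEnclosingCircle(Q[:,:2].astype(np.float32)),'tilt fit',np.linalg.lstsq(np.c_[Q[:,:2],np.ones(len(Q))],Q[:,2],rcond=None)[0])
E
```

```text
[ 0.48079287 -0.27160052  0.30753576] [ 1.79994296e+02  1.67480031e-03 -7.86391352e+01] [ 0.01557751  0.12234067 -3.67514997]
stand xy of tcp -0.09021844742132704 0.0001775392734126831
[224.18280006 169.08739066]
scene 1026 [ 0.49241895 -0.26490257  0.19626912] [0.19408527 0.19563918 0.19685635 0.19831058]
((0.47907936573028564, -0.268938809633255), 0.07240991294384003) tilt fit [-0.0358522  -0.00626258  0.21195743]
top 530 [ 0.46438587 -0.24959038  0.19737439] [0.19364211 0.19611779 0.19835151 0.20062819]
((0.4719666838645935, -0.26679253578186035), 0.06624785810709) tilt fit [ 0.0131877  -0.00679289  0.18925826]
```

View pics/g4.png

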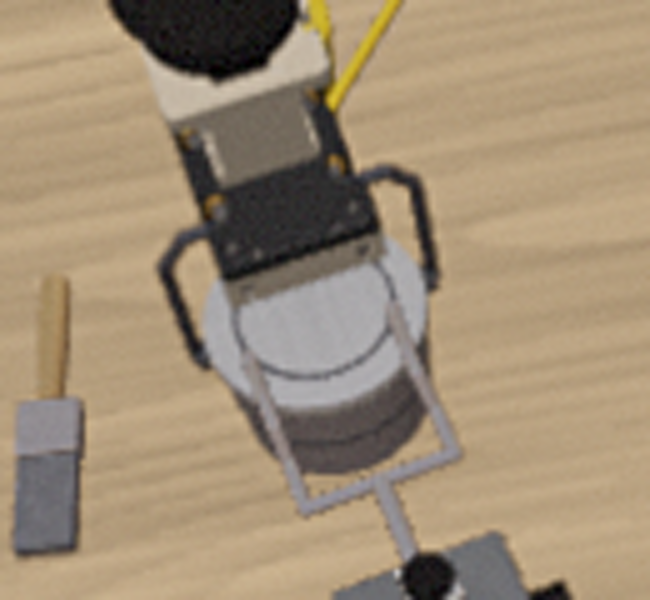

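The crop shows the pail hanging level in front of the hook. The bail arms are outside both prongs, the fingers are between them, and the lid is below. Advancing 90 mm along the prongs, slowly.

apply_moves([
  {"dp":[0.001,0,0],"yaw":0},
  {"dp":[0.003,0.001,0],"yaw":0},
  {"dp":[0.006,0.001,0],"yaw":0},
  {"dp":[0.01,0.002,0],"yaw":0},
  {"dp":[0.015,0.003,0],"yaw":0},
  {"dp":[0.021,0.004,0],"yaw":0},
  {"dp":[0.027,0.005,0],"yaw":0},
  {"dp":[0.033,0.007,0],"yaw":0},
  {"dp":[0.039,0.008,0],"yaw":0},
  {"dp":[0.045,0.009,0],"yaw":0},
  {"dp":[0.051,0.01,0],"yaw":0},
  {"dp":[0.057,0.011,0],"yaw":0},
  {"dp":[0.063,0.013,0],"yaw":0},
  {"dp":[0.069,0.014,0],"yaw":0},
  {"dp":[0.074,0.015,0],"yaw":0},
  {"dp":[0.079,0.016,0],"yaw":0},
  {"dp":[0.083,0.017,0],"yaw":0},
  {"dp":[0.086,0.017,0],"yaw":0},
  {"dp":[0.088,0.018,0],"yaw":0},
  {"dp":[0.089,0.018,0],"yaw":0},
])

```text
time_s: 15.12
tcp_pos: [0.57, -0.2535, 0.3075]
eef_rot: [180.0, 0.0, -78.6]
contact_force: [-0.9, 0.6, -5.4]
gripper_width: 0.0076
gripper_force: 40.0
```

apply_moves([
  {"dp":[0,0,0],"yaw":0},
  {"dp":[0,0,-0.001],"yaw":0},
  {"dp":[0,0,-0.003],"yaw":0},
  {"dp":[0,0,-0.006],"yaw":0},
  {"dp":[0,0,-0.009],"yaw":0},
  {"dp":[0,0,-0.012],"yaw":0},
  {"dp":[0,0,-0.015],"yaw":0},
  {"dp":[0,0,-0.018],"yaw":0},
  {"dp":[0,0,-0.02],"yaw":0},
  {"dp":[0,0,-0.022],"yaw":0},
  {"dp":[0,0,-0.023],"yaw":0},
  {"dp":[0,0,-0.023],"yaw":0},
  {"dp":[0,0,-0.023],"yaw":0},
  {"dp":[0,0,-0.023],"yaw":0},
  {"dp":[0,0,-0.023],"yaw":0},
  {"dp":[0,0,-0.023],"yaw":0},
])

```text
time_s: 16.45
tcp_pos: [0.5699, -0.2536, 0.2847]
eef_rot: [-180.0, -0.0, -78.6]
contact_force: [0.7, 0.0, -3.7]
gripper_width: 0.0075
gripper_force: 40.0
```

```bash
python3 - <<'E'
from h import *
s=get_state();p=s['tcp_pos'];print(p,s['eef_rot'],s['contact_force'],s['moment'])
c=cap('scene');b=(190,150,310,260);cv2.imwrite('pics/g5.png',cv2.resize(c['image'][b[1]:b[3],b[0]:b[2],::-1],(600,550),interpolation=cv2.INTER_CUBIC))
E
```

```text
[ 0.56988558 -0.25362268  0.2847347 ] [-1.79985655e+02 -7.10296897e-03 -7.86382745e+01] [ 0.66725074  0.04032555 -3.72878991] [0.02606321 0.12069556 0.01621398]
```

View pics/g5.png

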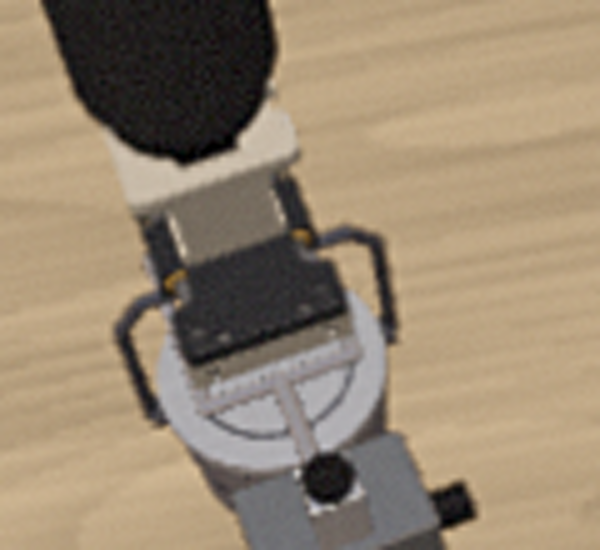

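The bar is inside the hook between tips and cross rod, still carried by the gripper. Easing down, watching the force.

apply_moves([
  {"dp":[0,0,-0.001],"yaw":0},
  {"dp":[0,0,-0.002],"yaw":0},
  {"dp":[0,0,-0.003],"yaw":0},
  {"dp":[0,0,-0.004],"yaw":0},
  {"dp":[0,0,-0.005],"yaw":0},
  {"dp":[0,0,-0.006],"yaw":0},
  {"dp":[0,0,-0.007],"yaw":0},
  {"dp":[0,0,-0.008],"yaw":0},
  {"dp":[0,0,-0.008],"yaw":0},
  {"dp":[0,0,-0.008],"yaw":0},
  {"dp":[0,0,-0.008],"yaw":0},
  {"dp":[0,0,-0.008],"yaw":0},
  {"dp":[0,0,-0.008],"yaw":0},
  {"dp":[0,0,-0.008],"yaw":0},
])

```text
time_s: 17.67
tcp_pos: [0.5699, -0.2536, 0.2766]
eef_rot: [-180.0, -0.0, -78.6]
contact_force: [0.1, 0.5, -5.5]
gripper_width: 0.0078
gripper_force: 40.0
```

apply_moves([
  {"dp":[0,0,-0.001],"yaw":0},
  {"dp":[0,0,-0.002],"yaw":0},
  {"dp":[0,0,-0.002],"yaw":0},
  {"dp":[0,0,-0.002],"yaw":0},
  {"dp":[0,0,-0.002],"yaw":0},
])

```text
time_s: 18.08
tcp_pos: [0.5698, -0.2536, 0.2746]
eef_rot: [180.0, -0.0, -78.6]
contact_force: [-0.1, -0.2, -3.7]
gripper_width: 0.0075
gripper_force: 40.0
```

apply_moves([
  {"dp":[0,0,-0.001],"yaw":0},
  {"dp":[0,0,-0.002],"yaw":0},
  {"dp":[0,0,-0.002],"yaw":0},
  {"dp":[0,0,-0.002],"yaw":0},
  {"dp":[0,0,-0.002],"yaw":0},
])

```text
time_s: 18.5
tcp_pos: [0.5698, -0.2536, 0.2725]
eef_rot: [180.0, 0.0, -78.6]
contact_force: [-0.2, 0.5, -3.8]
gripper_width: 0.0076
gripper_force: 40.0
```

```bash
python3 - <<'E'
from h import *
F=[]
for i in range(8):
    cams.capture('scene');F.append(get_state()['contact_force'][2])
print(np.round(F,1),np.mean(F))
E
```

```text
[-5.2 -4.3 -5.  -5.1 -4.6 -4.4 -4.  -3.8] -4.5371677194252555
```

apply_moves([
  {"dp":[0,0,-0.001],"yaw":0},
  {"dp":[0,0,-0.002],"yaw":0},
  {"dp":[0,0,-0.002],"yaw":0},
  {"dp":[0,0,-0.002],"yaw":0},
  {"dp":[0,0,-0.002],"yaw":0},
])

```text
time_s: 19.32
tcp_pos: [0.5699, -0.2537, 0.2709]
eef_rot: [-180.0, -0.0, -78.6]
contact_force: [-0.3, 0.7, -1.3]
gripper_width: 0.0076
gripper_force: 40.0
```

```bash
cat > f.py <<'E'
from h import *
F=[];
for i in range(8):
    cams.capture('scene');F.append(get_state()['contact_force'])
print(np.round(np.mean(F,0),2),get_state()['tcp_pos'].round(4))
E
python3 f.py
```

```text
[-0.59  0.01 -0.95] [ 0.5699 -0.2537  0.2707]
```

The hook now carries about 3.6 N of roughly 4.5 N. Another 0.5 mm transfers the rest.

apply_moves([
  {"dp":[0,0,-0.0005],"yaw":0},
  {"dp":[0,0,-0.0005],"yaw":0},
  {"dp":[0,0,-0.0005],"yaw":0},
  {"dp":[0,0,-0.0005],"yaw":0},
  {"dp":[0,0,-0.0005],"yaw":0},
])

```text
time_s: 20.13
tcp_pos: [0.5699, -0.2537, 0.2702]
eef_rot: [-180.0, -0.0, -78.6]
contact_force: [-0.7, -0.4, -0.8]
gripper_width: 0.0076
gripper_force: 40.0
```

```bash
python3 f.py
```

```text
[-0.24 -0.    0.17] [ 0.5699 -0.2537  0.2701]
```

The load is fully on the hook. Relaxing the grip, then opening in stages.

apply_moves([
  {"dp":[0,0,0],"yaw":0},
  {"dp":[0,0,0],"yaw":0},
], squeeze=15)

```text
time_s: 20.7
tcp_pos: [0.5697, -0.2537, 0.2701]
eef_rot: [180.0, -0.0, -78.6]
contact_force: [0.0, -0.4, 0.6]
gripper_width: 0.0085
gripper_force: 15.0
```

apply_moves([
  {"dp":[0,0,0],"yaw":0},
  {"dp":[0,0,0],"yaw":0},
  {"dp":[0,0,0],"yaw":0},
], squeeze=3)

```text
time_s: 20.95
tcp_pos: [0.5697, -0.2537, 0.27]
eef_rot: [180.0, -0.0, -78.6]
contact_force: [-1.2, 0.3, 0.3]
gripper_width: 0.0088
gripper_force: 3.0
```

apply_moves([
  {"dp":[0,0,0],"yaw":0},
  {"dp":[0,0,0],"yaw":0},
  {"dp":[0,0,0],"yaw":0},
  {"dp":[0,0,0],"yaw":0},
  {"dp":[0,0,0],"yaw":0},
  {"dp":[0,0,0],"yaw":0},
], grip=0.65)

```text
time_s: 21.45
tcp_pos: [0.5699, -0.2536, 0.2701]
eef_rot: [-180.0, 0.0, -78.6]
contact_force: [0.3, 0.1, -0.1]
gripper_width: 0.0153
gripper_force: 0.0
```

apply_moves([
  {"dp":[0,0,0],"yaw":0},
  {"dp":[0,0,0],"yaw":0},
  {"dp":[0,0,0],"yaw":0},
  {"dp":[0,0,0],"yaw":0},
  {"dp":[0,0,0],"yaw":0},
  {"dp":[0,0,0],"yaw":0},
  {"dp":[0,0,0],"yaw":0},
  {"dp":[0,0,0],"yaw":0},
], grip=0.3)

```text
time_s: 22.12
tcp_pos: [0.5698, -0.2536, 0.2701]
eef_rot: [-180.0, -0.0, -78.6]
contact_force: [0.8, -0.0, -0.5]
gripper_width: 0.0305
gripper_force: 0.0
```

apply_moves([
  {"dp":[0,0,0.004],"yaw":0},
  {"dp":[0,0,0.01],"yaw":0},
  {"dp":[0,0,0.018],"yaw":0},
  {"dp":[0,0,0.026],"yaw":0},
  {"dp":[0,0,0.034],"yaw":0},
  {"dp":[0,0,0.044],"yaw":0},
  {"dp":[0,0,0.056],"yaw":0},
  {"dp":[0,0,0.07],"yaw":0},
  {"dp":[0,0,0.09],"yaw":0},
  {"dp":[0,0,0.11],"yaw":0},
  {"dp":[0,0,0.13],"yaw":0},
  {"dp":[-0.02,0,0.14],"yaw":0},
  {"dp":[-0.045,0,0.14],"yaw":0},
  {"dp":[-0.07,0,0.14],"yaw":0},
  {"dp":[-0.095,0,0.14],"yaw":0},
  {"dp":[-0.12,0,0.14],"yaw":0},
  {"dp":[-0.14,0,0.14],"yaw":0},
  {"dp":[-0.15,0,0.14],"yaw":0},
])

```text
time_s: 23.62
tcp_pos: [0.4177, -0.2537, 0.4118]
eef_rot: [-179.9, -0.1, -78.7]
contact_force: [0.5, 0.2, -0.2]
gripper_width: 0.0306
gripper_force: 0.0
```

```bash
python3 - <<'E'
from h import *
c=cap('scene');b=(190,150,310,260);im=c['image'].copy()
cv2.imwrite('pics/g6.png',cv2.resize(im[b[1]:b[3],b[0]:b[2],::-1],(600,550),interpolation=cv2.INTER_CUBIC))
P=pts(c)[150:260,190:310].reshape(-1,3);o=np.array([.5693,-.2541]);u=np.array([.9806,.1959]);v=np.array([-u[1],u[0]])
X=(P[:,:2]-o)@u;Y=(P[:,:2]-o)@v
k=(abs(X)<.04)&(abs(Y)<.032)&(P[:,2]>.235)&(P[:,2]<.3);print('bar between prongs',k.sum(),X[k].mean(),P[k,2].mean())
k=(abs(X)<.04)&(abs(Y)<.075)&(abs(Y)>.044)&(P[:,2]>.23)&(P[:,2]<.3);print('bar ends Y',Y[k].min(),Y[k].max(),X[k].mean())
k=(np.hypot(X,Y)<.058)&(abs(P[:,2]-.158)<.02);Q=P[k];print('lid',k.sum(),np.median(Q[:,2]),np.linalg.lstsq(np.c_[X[k],Y[k],np.ones(k.sum())],Q[:,2],rcond=None)[0]);print(get_state()['time_s'])
E
```

```text
bar between prongs 94 0.002253718193359756 0.26568407869465843
bar ends Y -0.06791542738949824 0.0747105622247531 0.002748381485558787
lid 981 0.1591512718593789 [0.02448776 0.00912392 0.1590517 ]
23.6667
```

View pics/g6.png

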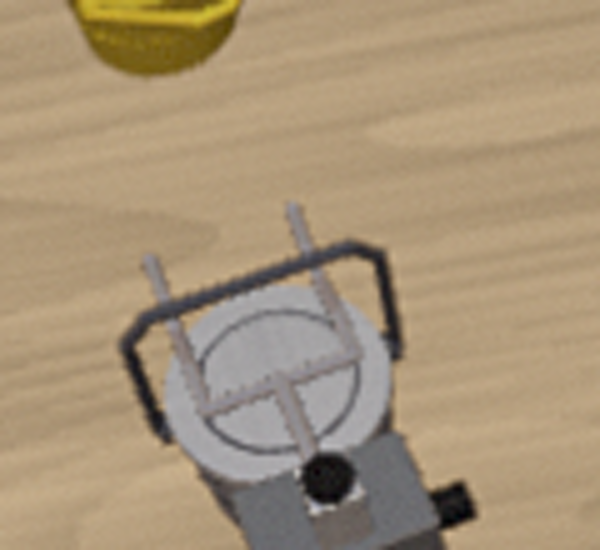

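The pail hangs on both prongs with the bar 2 mm from the seat's middle. It is level, and the robot is clear. One dwell to settle, then I hand it in.

apply_moves([
  {"dp":[0,0,0],"yaw":0},
  {"dp":[0,0,0],"yaw":0},
  {"dp":[0,0,0],"yaw":0},
  {"dp":[0,0,0],"yaw":0},
  {"dp":[0,0,0],"yaw":0},
  {"dp":[0,0,0],"yaw":0},
  {"dp":[0,0,0],"yaw":0},
  {"dp":[0,0,0],"yaw":0},
  {"dp":[0,0,0],"yaw":0},
  {"dp":[0,0,0],"yaw":0},
  {"dp":[0,0,0],"yaw":0},
  {"dp":[0,0,0],"yaw":0},
])

```text
time_s: 24.67
tcp_pos: [0.4198, -0.2536, 0.4101]
eef_rot: [-180.0, -0.0, -78.6]
contact_force: [0.6, -0.4, -0.6]
gripper_width: 0.0305
gripper_force: 0.0
```

```bash
python3 -c "
from h import *
print(r.close_job())"
```

```text
the job is handed in; nothing more can be done
None
```

The pail hangs level from both prongs of the hook, its bar about 2 mm from the middle of the seat and the robot clear of it; I handed the job in at about 25 s, and no verdict was returned.

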